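Set a cocoa canister up for the label scanner

ROBOT

A 6-joint arm with a two-finger parallel gripper is mounted at the origin on the work surface. World frame = base frame: x ahead of the robot, y to its left, z up, the work surface at z = 0. Lengths are in mm, angles in rad, forces in N, time in s.
With the tool pointing down it reaches from about 400 to 825 mm from the base axis. Payload 7 kg.
Tool frame: the origin (TCP) lies at the very end of the fingers, on their centre line; the grasp point (between the pads) lies 19 mm behind it; z points along the fingers, y is the line along which they close (so a half turn about z gives the same grasp; the last joint's range is limited). The gripper opens to 88 mm and grips with 3 to 60 N. Pads are 19 mm wide; open, the fingers measure 130 mm over their backs; the gripper's body (78 mm by 193 mm) begins 47 mm behind the grasp point.
Start: joints at [1.423, 0.359, 0.012, 0, -1.224, -0.288], TCP at [284.947, 611.883, 226.561] pointing down, gripper open.
Joint ranges: [-3.07, 3.07], [-1.43, 2.12], [-1.02, 1.25], [-3.03, 1.67], [-3.05, -0], [-3.03, 3.03]. Speed limits (rad/s): [2.39, 2.39, 3.01, 3.14, 3.14, 3.14].

INTERFACE

Orientations are given as a unit quaternion [x, y, z, w].
In Python, from plant import bot gives the robot as it stands. Calls block until the motion is done:
- bot.move_ptp(position, orientation): joint-space move of the TCP to a pose.
- bot.line_to(position, velocity=150, ori=None): straight line of the TCP; ori=None keeps the orientation; velocity is the mean speed in mm/s.
- bot.move_joints(angles): joint-space move.
- bot.move_gripper(opening, force=None): finger opening in mm; force is the grip in N (None keeps the last); returns when the fingers have stopped.
- bot.pause(seconds).
- bot.solve_ik(position, orientation): joint angles nearest the present ones, or None.
- bot.read_state(): the state.
- bot.camera(name): name is "side" or "top"; returns the picture (400x640x3 uint8, red, green, blue); there is no depth.
- bot.get_calibration(name): a dict with "fx", "fy", "cx", "cy" (pixels), "distortion" ([k1, k2, p1, p2, k3] as OpenCV has them; the pictures are not rectified), "view" (4x4, takes a point from world to camera coordinates). Camera axes: x right, y up, looking along -z (the intrinsics and any distortion apply to the point x, -y, -z); pixel columns grow to the right and rows downward; lengths in mm; the calibration is good to about 2 mm. A picture is of the moment at which its call begins. get_calibration takes no time and is no camera call.
A pose or a line that the arm cannot do raises bot.Unreachable and nothing moves.
- bot.close_job(): hands the job in; it is judged then, once.
The state is a dict: "t": time; "joint_pos": joint angles; "qvel": joint speeds; "tau": joint torques, N m; "tcp_pos": TCP position; "eef_rot": TCP orientation; "contact_force": force on the tool from outside, world axes, zero at the start; "moment": the same for the moment, N m; "width": finger opening in mm; "finger_force": force on a finger pad.
Only numpy, scipy, OpenCV 4.12 (cv2) and the standard library are available. Lean on these libraries where they do the work, as an engineer would, in place of code of your own. Each camera call takes 0.05 s, during which the arm holds its last target. There are 200 camera calls.

TASK

Lay the aluminium spacer bar flat on the bench, long side flush against the front face of the white scanner block and centred on it, and let go of it. Then stand the labelled canister on the bench right up against the other long side of the bar, in the middle of the scanner, turned so that its label faces the scanner window. Keep the canister upright throughout and leave everything else where it is.

Things in the scene. Friction and masses are not known exactly. Their poses are not given: they have to be found in the camera images.
- scanner: White scanner block fixed to the bench, 90 mm deep (x) by 120 mm wide (y) by 70 mm high. Origin: centre of its underside. Its front face, with a dark window (80 x 30 mm, centre 48 mm up), looks along its own -x; a black strip runs along the front edge of its top, above the window.
- scan_face (a point): Point at bench height at the foot of the scanner's front face, in the middle of its width; axes as the scanner's: -x points out of the face, y runs along the face, z up.
- bar: Loose plain aluminium spacer bar, 200 mm long (own x), 30 mm wide (y), 20 mm high (z), 0.3 kg, lying flat on the bench. Origin: centre of its underside. Its two long sides are alike.
- canister: Loose round dark brown cocoa canister with a white lid, 60 mm in diameter (lid 61 mm), 120 mm high, about 0.35 kg, standing upright. Origin: centre of its underside, z up. Its own +x points through the middle of its white label with dark bars; a dark lid tab (22 mm wide, 4 mm thick, 118 mm up) sticks out 18 mm past the lid on the same side, above the label. No other canister has a label or a tab.
- label (a point): Middle of the label on the canister's surface: 30 mm from the axis along the canister's +x, 58 mm up.
- heart_near: Bystander: loose iced gingerbread heart, about 90 mm across, 15 mm thick, near the robot. Origin: about its middle, underside.
- heart_far: Bystander: a second such heart, on the far side of the bench.
- shaker: Bystander: steel sugar shaker with a domed top, 60 mm in diameter, 98 mm high, standing. Origin: centre of its underside.
- jar: Bystander: glass jar with a white cap, 66 mm in diameter, 90 mm high, standing, no label. Origin: centre of its underside.
- spatula: Bystander: spatula lying on the bench on the robot's right. Origin: on its underside.
- brush: Bystander: pastry brush lying on the far side. Origin: on its underside.
- bowl: Bystander: steel bowl, 120 mm across, 50 mm high, at the far left. Origin: centre of its underside.
Things that resemble listed ones, but are neither listed nor needed, are in the scene too. Leave any blue or red look-alike of the bar alone.

How it is judged (in metres and radians):
On the way, in this order (a step that is already met when the one before it is completed fails the run):
1. the bar lies flush against the scanner's front face, let go of (x of bar in the frame of scan_face between -0.0185 and -0.011 m and y of bar in the frame of scan_face between -0.03 and 0.03 m and angle between the x axis of bar and the y axis of scan_face, either way round below 0.04 rad and angle between bar's own z axis and vertical below 0.05 rad and height (world z) of bar below 0.004 m and linear speed of bar below 0.02 m/s and contact force between the fingers and bar below 0.1 N), for 0.2 s.
2. the canister stands against the bar, label to the scanner, let go of (x of bar in the frame of scan_face between -0.0185 and -0.011 m and y of bar in the frame of scan_face between -0.03 and 0.03 m and angle between the x axis of bar and the y axis of scan_face, either way round below 0.04 rad and angle between each of bar, canister's own z axis and vertical below 0.05 rad and height (world z) of each of bar, canister below 0.004 m and linear speed of each of bar, canister below 0.02 m/s and x of canister in the frame of scan_face between -0.068 and -0.056 m and y of canister in the frame of scan_face between -0.02 and 0.02 m and angle between the x axis of canister and the x axis of scan_face, either way round below 0.26 rad and x of label in the frame of scan_face above -0.045 m and contact force between the fingers and canister below 0.1 N), for 0.2 s.
At the end, for the whole second after the job is handed in: Bar flat, a long side within 3.5 mm and 2.3 deg of the scanner's front face, centred within 30 mm; canister upright on the bench within 8 mm of the bar's other long side, within 20 mm of the scanner's middle, label facing the scanner within 15 deg; both at rest and released (x of bar in the frame of scan_face between -0.0185 and -0.011 m and y of bar in the frame of scan_face between -0.03 and 0.03 m and angle between the x axis of bar and the y axis of scan_face, either way round below 0.04 rad and angle between each of bar, canister's own z axis and vertical below 0.05 rad and height (world z) of each of bar, canister below 0.004 m and linear speed of each of bar, canister below 0.02 m/s and x of canister in the frame of scan_face between -0.068 and -0.056 m and y of canister in the frame of scan_face between -0.02 and 0.02 m and angle between the x axis of canister and the x axis of scan_face, either way round below 0.26 rad and x of label in the frame of scan_face above -0.045 m); the robot touches nothing.
It fails at once if the canister is tipped by more than 30 degrees (angle between canister's own z axis and vertical above 0.52 rad).
It fails at once if a bystander is moved by more than 20 mm (distance of any of heart_near, heart_far, shaker, jar, spatula, brush, bowl from where it was at the start of the episode above 0.02 m).
It also fails if it takes over 72 s, if anything falls off the work surface, if the arm or the gripper's body presses on something with over 40 N, if the wrist force passes 120 N, or if a joint passes its speed limit or range.

## Working session

There is one attempt and no reset: what is moved stays moved. The work goes in short steps, each a Python script; the robot and the scene stay as the last script left them, time stands still between calls to the robot, and variables do not carry over. Pictures are saved under pics/ and viewed, at most 10 in all, crops included, and the job is handed in when it is done.

```bash
ls; mkdir -p pics
python3 - <<'E'
from plant import bot
import cv2
for n in ("top","side"):
    im=bot.camera(n); cv2.imwrite(f"pics/{n}0.png",im[:,:,::-1]); 
    c=bot.get_calibration(n); print(n,{k:(v if k!='view' else [[round(float(x),3) for x in r] for r in v]) for k,v in c.items()})
s=bot.read_state(); print(s)
E
```

```text
pics
top {'fx': 402.36176579315486, 'fy': 402.36176579315486, 'cx': 321.61671176972317, 'cy': 194.59180260242115, 'distortion': array([-0.06623194,  0.        ,  0.        ,  0.        ,  0.        ]), 'view': [[0.003, -1.0, 0.003, -39.899], [0.984, 0.003, 0.178, -497.776], [-0.178, 0.003, 0.984, -1217.171], [0.0, 0.0, 0.0, 1.0]]}
side {'fx': 448.6742339569267, 'fy': 448.6742339569267, 'cx': 316.9177468823295, 'cy': 207.20062522912963, 'distortion': array([-0.04274554,  0.        ,  0.        ,  0.        ,  0.        ]), 'view': [[0.946, -0.324, 0.019, -461.895], [0.227, 0.702, 0.675, -140.233], [-0.232, -0.635, 0.737, -1307.529], [0.0, 0.0, 0.0, 1.0]]}
{'t': 0.1, 'joint_pos': array([ 1.42312790e+00,  3.59296871e-01,  1.11599261e-02, -3.04090827e-04,
       -1.22412943e+00, -2.88102791e-01]), 'qvel': array([-0.00078647, -0.00287319,  0.001504  ,  0.00045335, -0.00059819,
       -0.00082532]), 'tau': array([ 4.25221219e-05, -5.84164417e+01,  2.93752116e+01,  7.01537937e+00,
        1.01960273e-02, -5.06822948e-05]), 'tcp_pos': array([284.76278905, 611.50248915, 225.73320049]), 'eef_rot': array([ 9.76345225e-01, -2.16216189e-01, -9.10412068e-05,  7.43241125e-04]), 'contact_force': array([ 0.60803006,  0.21176925, -0.78188132]), 'moment': array([0.00657441, 0.04757506, 0.0084347 ]), 'finger_force': 0.0, 'width': 87.60152324069705}
```

View pics/top0.png

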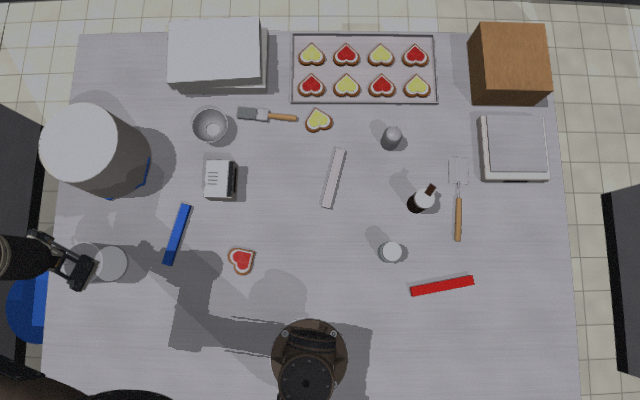

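View pics/side0.png

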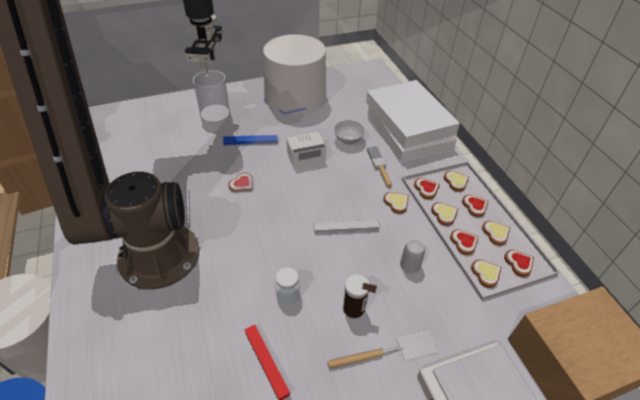

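The top view shows the scanner at (220,180), with its strip and window facing right, about world -y. The plain bar is at (334,178). The tall brown canister is at (422,200), with its tab pointing to (431,189).

Bar candidates are the aluminium one at (334,178), blue at (177,234) and red at (442,285); only the aluminium one is plain. Canister candidates are brown (422,200), jar (391,252) and shaker (392,139); only the brown one has a tab. I'll confirm both in a crop.

```bash
cat > h.py <<'E'
import cv2,numpy as np
from plant import bot
def ray(n,px):
    c=bot.get_calibration(n);V=np.array(c['view'],float)
    K=np.array([[c['fx'],0,c['cx']],[0,c['fy'],c['cy']],[0,0,1.]])
    u=cv2.undistortPoints(np.array(px,float).reshape(-1,1,2),K,np.array(c['distortion']))[:,0]
    d=np.c_[u[:,0],-u[:,1],-np.ones(len(u))]@V[:3,:3]
    return -V[:3,:3].T@V[:3,3],d
def plane(n,px,z):
    o,d=ray(n,px);return (o+d*((z-o[2])/d[:,2])[:,None])[:,:2]
def proj(n,P):
    c=bot.get_calibration(n);V=np.array(c['view'],float)
    p=np.atleast_2d(np.array(P,float))@V[:3,:3].T+V[:3,3]
    K=np.array([[c['fx'],0,c['cx']],[0,c['fy'],c['cy']],[0,0,1.]])
    return cv2.projectPoints(p*[1,-1,-1],np.zeros(3),np.zeros(3),K,np.array(c['distortion']))[0][:,0]
E
python3 - <<'E'
import cv2,numpy as np
t=cv2.imread('pics/top0.png');s=cv2.imread('pics/side0.png')
a=cv2.resize(t[135:225,190:450],None,fx=3,fy=3,interpolation=cv2.INTER_CUBIC)
b=cv2.resize(s[125:325,280:400],None,fx=2.6,fy=1.5)
cv2.imwrite('pics/c1.png',a)
r=s[128:168,280:333];q=s[210:240,305:385];k=s[265:325,330:390]
f=lambda m:cv2.resize(m,(260,300),interpolation=cv2.INTER_CUBIC)
f2=np.hstack([f(r),f(q),f(k)])
cv2.imwrite('pics/c1.png',np.vstack([a,f2[:,:780]]))
E
```

```text
(no output)
```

View pics/c1.png

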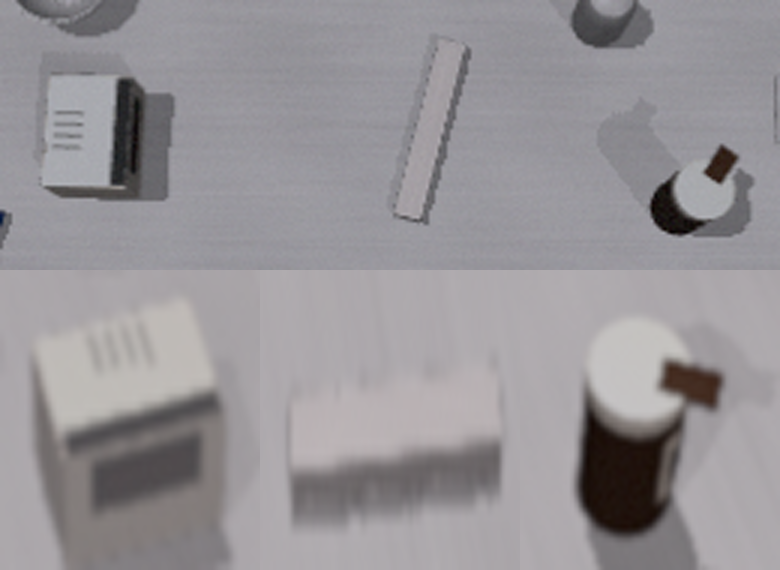

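The crop confirms the plain bar, and the canister with a tab and a white label under it. The scanner's strip and window face image right. Now I'll measure.

```bash
cat > meas.py <<'E'
from h import *
def big(m,lo=20):
    n,l,st,ce=cv2.connectedComponentsWithStats(m.astype(np.uint8));
    i=1+np.argmax(st[1:,4]);return (l==i).astype(np.uint8),ce[i],st[i]
def rect(n,m,z):
    c=max(cv2.findContours(cv2.resize(m,None,fx=4,fy=4,interpolation=cv2.INTER_NEAREST),cv2.RETR_EXTERNAL,cv2.CHAIN_APPROX_NONE)[0],key=cv2.contourArea)[:,0]
    w=plane(n,(c+.5)/4-.5,z).astype(np.float32)
    (x,y),(a,b),t=cv2.minAreaRect(w); t=np.radians(t)
    if a<b: a,b=b,a; t+=np.pi/2
    return np.round([x,y,a,b],1),round((t+np.pi/2)%np.pi-np.pi/2,4)
def roi(im,x0,x1,y0,y1,f):
    m=np.zeros(im.shape[:2],bool); m[y0:y1,x0:x1]=f(im[y0:y1,x0:x1].astype(int)); return m
E
python3 - <<'E'
from meas import *
t=cv2.imread('pics/top0.png')[:,:,::-1]
for p in [(213,180),(215,163),(231,178),(236,178),(334,178),(330,190),(350,178),(320,180),(424,198),(430,190),(450,220)]: print(p,t[p[1],p[0]],end=' ')
print()
print(t[178,200:245].tolist()); print(t[178,322:348].tolist())
E
```

```text
(213, 180) [111 112 114] (215, 163) [171 171 177] (231, 178) [40 38 44] (236, 178) [59 56 55] (334, 178) [161 157 162] (330, 190) [166 161 165] (350, 178) [149 149 157] (320, 180) [150 147 156] (424, 198) [171 171 176] (430, 190) [50 33 27] (450, 220) [155 154 159] 
[[147, 147, 154], [151, 148, 154], [139, 135, 143], [135, 136, 141], [145, 141, 147], [167, 169, 172], [168, 169, 174], [170, 171, 176], [169, 170, 174], [168, 168, 176], [169, 170, 175], [168, 169, 175], [169, 171, 176], [166, 168, 173], [170, 171, 176], [167, 168, 174], [168, 168, 176], [166, 169, 173], [168, 169, 175], [167, 165, 171], [168, 167, 173], [169, 171, 176], [168, 170, 175], [168, 168, 175], [169, 171, 176], [167, 167, 174], [169, 170, 175], [126, 129, 133], [52, 52, 55], [38, 39, 41], [37, 39, 40], [40, 38, 44], [50, 50, 53], [50, 48, 49], [24, 19, 24], [15, 10, 14], [59, 56, 55], [74, 70, 70], [94, 93, 96], [101, 100, 104], [103, 101, 105], [102, 100, 105], [103, 102, 105], [103, 100, 106], [100, 98, 103]]
[[148, 147, 155], [149, 149, 154], [151, 149, 155], [136, 136, 138], [137, 136, 141], [135, 136, 139], [141, 138, 144], [158, 152, 158], [162, 157, 162], [163, 159, 163], [163, 156, 162], [161, 157, 162], [161, 157, 162], [159, 154, 159], [162, 156, 161], [165, 161, 166], [111, 110, 114], [103, 100, 104], [141, 138, 144], [150, 149, 155], [148, 146, 153], [151, 148, 153], [149, 148, 152], [151, 150, 157], [147, 147, 152], [150, 149, 153]]
```

```bash
cat >> meas.py <<'E'
def scanner(t):
    m=roi(t,195,245,150,208,lambda a:a.min(2)>158)
    m,_,_=big(cv2.morphologyEx(m.astype(np.uint8),cv2.MORPH_CLOSE,np.ones((5,5)))); 
    s=roi(t,222,245,150,208,lambda a:a.max(2)<62); return m,s
def bar(t,box):
    g=cv2.GaussianBlur(t,(3,3),0)
    m=roi(g,*box,lambda a:(a[...,1]>148)&(a[...,0]-a[...,2]>=-3)&(a[...,0]>153))
    m,_,_=big(cv2.morphologyEx(cv2.morphologyEx(m.astype(np.uint8),cv2.MORPH_CLOSE,np.ones((3,3))),cv2.MORPH_OPEN,np.ones((3,3)))); return m
def can(n,t,box,zc=120,zt=120):
    m,_,_=big(roi(t,*box,lambda a:a.min(2)>(160 if n=='top' else 165)))
    c=max(cv2.findContours(cv2.resize(m,None,fx=4,fy=4,interpolation=cv2.INTER_NEAREST),cv2.RETR_EXTERNAL,cv2.CHAIN_APPROX_NONE)[0],key=cv2.contourArea)[:,0]
    w=plane(n,(c+.5)/4-.5,zc).astype(np.float32); (x,y),r=cv2.minEnclosingCircle(w); return np.array([x,y]),r,m
def bright(t,box):
    x0,x1,y0,y1=box; m=roi(t,*box,lambda a:(a[...,0]>40)&(a[...,0]-a[...,2]>14)&(a.max(2)<110))
    return big(m)
E
python3 - <<'E'
from meas import *
t=cv2.imread('pics/top0.png')[:,:,::-1]
m,s=scanner(t); print('scan white',rect('top',m,70)); s,_,_=big(s); print('strip',rect('top',s,70)); print('union',rect('top',cv2.morphologyEx(m|s,cv2.MORPH_CLOSE,np.ones((3,3))),70))
b=bar(t,(315,352,140,215)); print('bar',rect('top',b,20))
c,r,cm=can('top',t,(400,445,175,220)); print('can',c,r)
tm,tc,st=bright(t,(424,440,180,198)); tw=plane('top',[tc],120)[0]; d=tw-c; print('tab',tc,st,tw,np.hypot(*d),np.arctan2(d[1],d[0]))
q=t.copy(); 
for k,mm in enumerate((m,s,b,cm,tm)): q[mm>0]=[[255,0,0],[0,255,0],[0,0,255],[255,255,0],[0,255,255]][k]
cv2.imwrite('pics/m1.png',cv2.resize(q[135:225,190:450],None,fx=3,fy=3,interpolation=0)[:,:,::-1])
E
```

```text
scan white (array([545.1, 290.8, 118.9,  71. ]), np.float64(-0.025))
strip (array([543.3, 239.4, 107.7,  29.3]), np.float64(-0.0292))
union (array([545. , 275.5, 117.1, 102.7]), np.float64(0.0007))
bar (array([560.6, -73.5, 197.7,  27.8]), np.float64(-0.2431))
can [ 476.22839355 -341.76849365] 30.178476333618164
tab [429.83076923 189.47692308] [425 184  10  12  65] [ 500.82911807 -359.41009338] 30.272457576991734 -0.6221217995050083
```

View pics/m1.png

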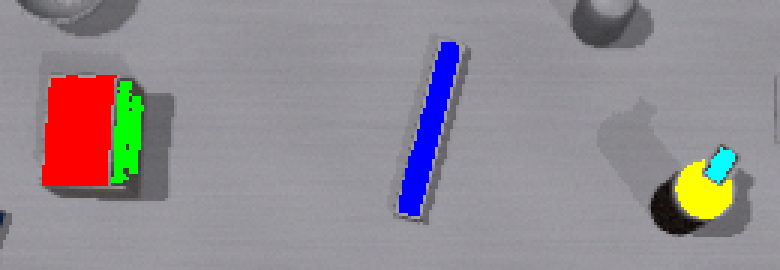

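The masks fit the shapes. Plan:
1. Grip the bar mid-length and set it down about 105 mm in front of the face.
2. Push it flush with two open fingers, watching the force.
3. Place the canister.

First I'll check IK for every pose.

```bash
cat >> h.py <<'E'
from scipy.spatial.transform import Rotation as R
def down(a):  # tool down, closing axis (tool y) at world angle a
    y=np.array([np.cos(a),np.sin(a),0]);z=np.array([0,0,-1.])
    return R.from_matrix(np.c_[np.cross(y,z),y,z]).as_quat()
BAR=np.array([560.6,-73.5]);BA=-.2431;CAN=np.array([476.2,-341.8]);CT=-.622
SA=-.026;T=np.array([np.cos(SA),np.sin(SA)]);N=np.array([np.sin(SA),-np.cos(SA)]);F=np.array([543.7,236.8])
def P(xy,z):return [float(xy[0]),float(xy[1]),float(z)]
E
python3 - <<'E'
from h import *
for k in (0,1):
  for n,xy,z,a in (('bar',BAR,4,BA+np.pi/2),('barplace',F+105*N,4,SA+np.pi/2),('push',F+100*N,8,SA),('pushend',F+39*N,8,SA),('can',CAN,66,CT+np.pi/2),('canplace',F+62*N,66,SA+np.pi)):
    q=bot.solve_ik(P(xy,z),down(a+k*np.pi)); print(k,n,None if q is None else np.round(q,2))
E
```

```text
0 bar [ 0.22  0.42 -0.49 -0.   -0.66 -2.03]
0 barplace [ 0.59  0.41 -0.51 -0.   -0.65 -2.19]
0 push [ 0.6   0.41 -0.5   0.   -0.66  2.52]
0 pushend [ 0.69  0.43 -0.45  0.   -0.68  2.43]
0 can [-0.29  0.37 -0.39  0.   -0.82 -1.9 ]
0 canplace [ 0.66  0.34 -0.42  0.   -0.8  -0.68]
1 bar [ 0.22  0.42 -0.49  0.   -0.66  1.11]
1 barplace [ 0.59  0.41 -0.51  0.   -0.65  0.95]
1 push [ 0.6   0.41 -0.5   0.   -0.66 -0.62]
1 pushend [ 0.69  0.43 -0.45  0.   -0.68 -0.71]
1 can [-0.29  0.37 -0.39  0.   -0.82  1.24]
1 canplace [ 0.66  0.34 -0.42  0.   -0.8   2.46]
```

Run:
```python
from h import *
pi=np.pi; g=BA+1.5*pi
bot.move_ptp(P(BAR,100),down(g)); bot.line_to(P(BAR,4),150)
print(bot.read_state()['tcp_pos'])
bot.move_gripper(20,30); s=bot.read_state(); print(s['width'],s['finger_force'],s['tcp_pos'])
bot.line_to(P(BAR,60),150); s=bot.read_state(); print(s['width'],s['contact_force'])
if 25<s['width']<34:
    D=F+105*N
    bot.move_ptp(P(D,60),down(SA+1.5*pi)); bot.line_to(P(D,5),100)
    s=bot.read_state(); print(s['width'],s['contact_force'],s['tcp_pos'])
    bot.move_gripper(60); bot.line_to(P(D,90),200)
    bot.move_ptp(P(F+150*N,90),down(SA+pi))
im=bot.camera('top'); cv2.imwrite('pics/t1.png',cv2.resize(im[120:240,180:380],None,fx=4,fy=4)[:,:,::-1]); cv2.imwrite('pics/t1full.png',im[:,:,::-1]); print(bot.read_state()['t'])
```

```text
[561.24021801 -73.2856102    4.58883886]
29.77890319650382 29.995957911014557 [560.51218806 -73.57746014   3.95464638]
29.410695471051287 [ 0.08276291  0.31299019 -3.13566089]
29.835844914030435 [ 0.15865538  0.25206153 -1.59633248] [541.10734396 131.31673949   4.74340983]
9.2583
```

View pics/t1.png

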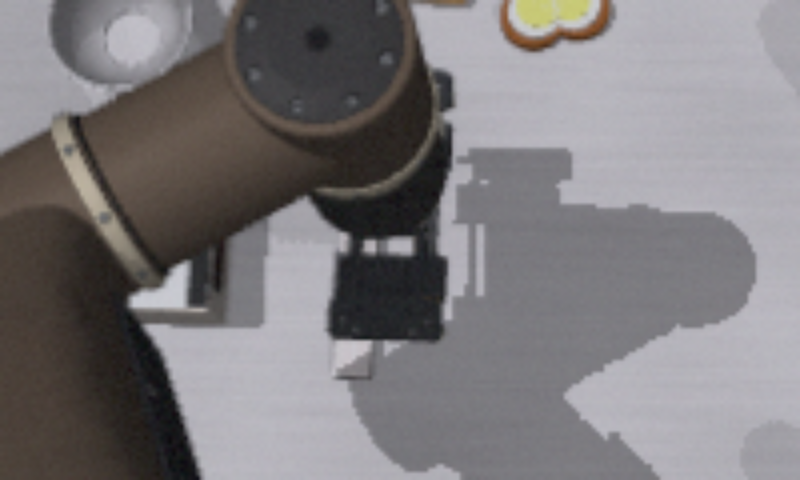

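The arm covers most of the view. The bar's end shows at crop (350,360), flat on the bench in front of the scanner as planned. Next is the push.

Run:
```python
from h import *
bot.move_gripper(88)
q=down(SA+np.pi)
bot.move_ptp(P(F+142*N,8),q) if False else (bot.line_to(P(F+142*N,90),200),bot.line_to(P(F+142*N,8),150))
f0=bot.read_state()['contact_force']
bot.line_to(P(F+46*N,8),60)
fn=lambda:float((bot.read_state()['contact_force']-f0)[:2]@N)
print('pre',fn())
d=46
L=[]
while d>32:
    d-=1; bot.line_to(P(F+d*N,8),20); f=fn(); s=bot.read_state(); L.append((d,round(f,1),round(float((s['tcp_pos'][:2]-F)@N),2)))
    if abs(f)>15: break
print(L[-6:])
s=bot.read_state();print(s['moment'],s['t'])
```

```text
pre 1.2675859199722772
[(42, 2.0, 41.88), (41, 1.7, 40.87), (40, 2.0, 40.09), (39, 7.1, 39.96), (38, 11.4, 39.86), (37, 16.0, 39.76)]
[-5.12411183 -1.91026565  0.61804471] 14.9083
```

Contact came at 39.9 mm against 39.5 expected, so the bar is flush. Back off, go to the canister and look.

Run:
```python
from h import *; from meas import *
bot.line_to(P(F+75*N,8),100); bot.line_to(P(F+75*N,200),300)
g=CT+np.pi/2
bot.move_ptp(P(CAN,200),down(g))
im=bot.camera('top').copy(); si=bot.camera('side')
b=bar(im,(228,262,135,220)); print('bar',rect('top',b,20), 'expect',F+15.4*N,SA)
(x,y,_,_),_=rect('top',b,20); print('in face frame',(np.array([x,y])-F)@N,(np.array([x,y])-F)@T)
cv2.imwrite('pics/t2.png',np.hstack([cv2.resize(im[130:230,190:290],(400,400)),cv2.resize(si[120:200,260:340],(400,400))])[:,:,::-1])
print(bot.read_state()['t'])
```

```text
bar (array([501. , 221.5, 120.3,  28.7]), np.float64(-0.0538)) expect [543.29964511 221.40520491] -0.026
in face frame 16.404903813010037 -42.28781303030334
18.175
```

View pics/t2.png

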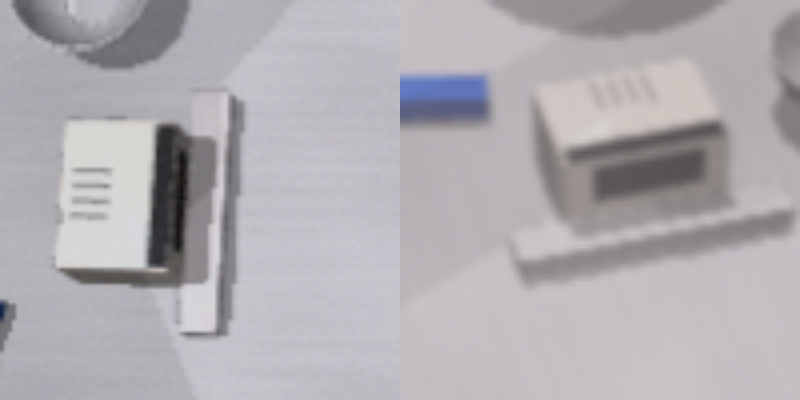

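The bar is against the scanner with its edges parallel. The outer top edge runs from crop (235,92) to (217,333), and the scanner's back edge from (68,122) to (57,268). I'll check those angles numerically and take the canister.

Run:
```python
from h import *
f=lambda p:np.array(p)/4+[190,130]-.4
def an(a,b,z):
    w=plane('top',[f(a),f(b)],z); d=w[0]-w[1]; return np.round(w,1).tolist(),round(float(np.arctan2(d[1],d[0])),3)
print('outer',an((235,92),(217,333),20)); print('inner',an((191,90),(179,330),20)); print('scanner back',an((68,122),(57,268),70))
g=CT+np.pi/2
bot.line_to(P(CAN,66),150); s0=bot.read_state()
bot.move_gripper(50,25); s=bot.read_state(); print(s['width'],s['finger_force'],s['tcp_pos'],s['contact_force'])
bot.line_to(P(CAN,120),80); s=bot.read_state(); print(s['width'],s['contact_force'],s['t'])
im=bot.camera('side'); cv2.imwrite('pics/s3.png',cv2.resize(im[200:340,280:440],(640,560))[:,:,::-1])
```

```text
outer ([[640.9, 201.4], [442.5, 208.6]], -0.036)
inner ([[642.6, 237.6], [444.8, 239.1]], -0.007)
scanner back ([[602.0, 322.8], [485.8, 324.9]], -0.018)
60.281117658564256 24.999974370002747 [ 476.30319701 -341.87409851   66.30133901] [-0.08004533  0.53677965  3.01296965]
60.082217256831676 [ 0.03823386  0.99993753 -3.98201878] 20.6167
```

View pics/s3.png

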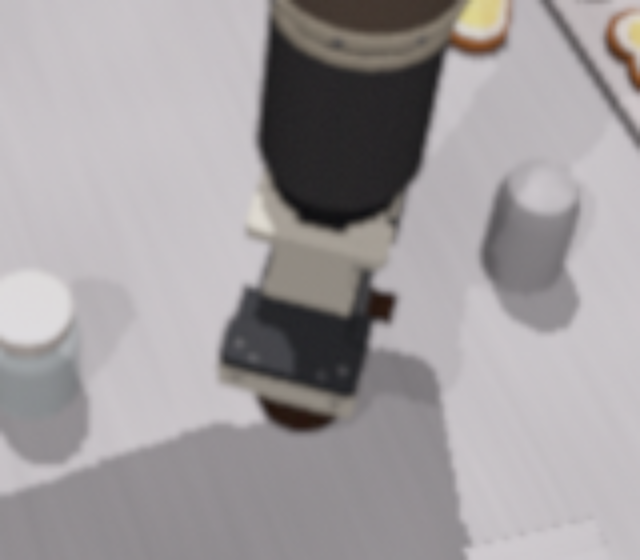

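The canister is held upright with its tab at crop (382,305), clear of the fingers. Now carry and place it.

Run:
```python
from h import *
bot.line_to(P(CAN,170),150)
q=down(SA+np.pi)
bot.move_ptp(P(F+90*N,170),q)
bot.line_to(P(F+69*N,170),150); bot.line_to(P(F+69*N,68.5),80)
bot.line_to(P(F+62.4*N,68.5),30); s=bot.read_state(); print(s['contact_force'],s['width'],s['tcp_pos'],(s['tcp_pos'][:2]-F)@N)
for z in np.arange(68,65,-.5):
    bot.line_to(P(F+62.4*N,z),15); f=bot.read_state()['contact_force'][2]
    if f-s['contact_force'][2]>3.0: break
print(z,f,bot.read_state()['t'])
bot.move_gripper(72); s=bot.read_state(); print(s['tcp_pos'],s['contact_force'])
bot.line_to(P(F+62.4*N,200),150)
bot.move_ptp(P(np.array([480,-150]),300),q)
bot.pause(.3); im=bot.camera('top'); si=bot.camera('side'); cv2.imwrite('pics/t4full.png',im[:,:,::-1])
cv2.imwrite('pics/t4.png',np.hstack([cv2.resize(im[130:230,190:290],(400,400)),cv2.resize(si[110:210,250:350],(400,400))])[:,:,::-1])
from meas import *
c,r,m=can('top',im,(246,285,155,215)); tm,tc,st=bright(im,(235,262,160,205)); tw=plane('top',[tc],120)[0]; d=tw-c
print(c,r,'dist',(c-F)@N,'lat',(c-F)@T,'tab',tc,st,np.hypot(*d),np.arctan2(d[1],d[0])-(SA+np.pi/2),bot.read_state()['t'])
```

```text
[-0.01946665 -0.20396343 -4.03984491] 60.560566179923995 [542.18747489 174.71752914  68.65549045] 62.10080938650292
67.0 0.10185322237802819 25.7667
[542.15837873 174.44416034  67.0629391 ] [-0.41246436 -0.32155762  0.21053225]Traceback (most recent call last):
  File "<stdin>", line 17, in <module>
  File "meas.py", line 22, in can
    m,_,_=big(roi(t,*box,lambda a:a.min(2)>(160 if n=='top' else 165)))
          ~~~^^^^^^^^^^^^^^^^^^^^^^^^^^^^^^^^^^^^^^^^^^^^^^^^^^^^^^^^^^
  File "meas.py", line 4, in big
    i=1+np.argmax(st[1:,4]);return (l==i).astype(np.uint8),ce[i],st[i]
        ~~~~~~~~~^^^^^^^^^^
    return _wrapfunc(a, 'argmax', axis=axis, out=out, **kwds)
    return bound(*args, **kwds)
ValueError: attempt to get argmax of an empty sequence
```

View pics/t4.png

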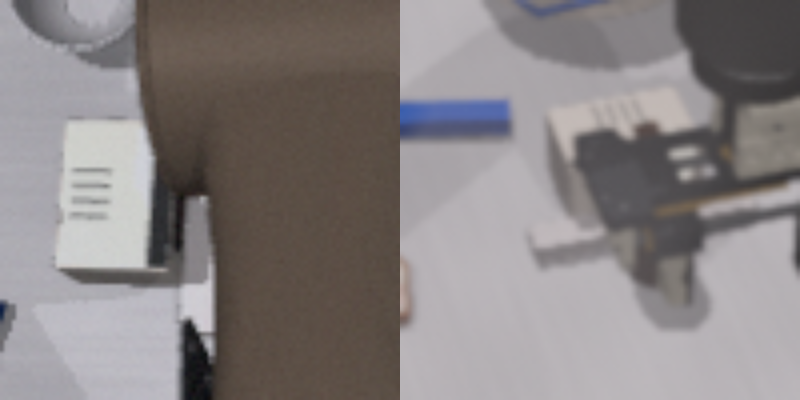

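The arm hides the canister in both views, so I'll move it aside to the earlier clear pose and measure there.

Run:
```python
from h import *; from meas import *
s=bot.read_state(); print(s['tcp_pos'],s['t'])
bot.move_ptp(P(CAN,250),down(CT+np.pi/2)); bot.pause(.3)
im=bot.camera('top'); si=bot.camera('side'); print(bot.read_state()['tcp_pos'],bot.read_state()['t'])
cv2.imwrite('pics/t5full.png',im[:,:,::-1])
cv2.imwrite('pics/t5.png',np.hstack([cv2.resize(im[130:230,190:290],(400,400)),cv2.resize(si[110:210,250:350],(400,400))])[:,:,::-1])
c,r,m=can('top',im,(245,285,155,215)); tm,tc,st=bright(im,(232,262,160,205)); tw=plane('top',[tc],120)[0]; d=tw-c
print(c,r,'dist',(c-F)@N,'lat',(c-F)@T,'tab',tc,st,np.hypot(*d),np.arctan2(d[1],d[0])-(SA+np.pi/2))
```

```text
[ 480.14448996 -149.63194899  299.80087867] 28.9917
[ 476.27091989 -341.65144423  250.08702552] 30.9667
[515.41253662 132.09622192] 109.24678802490234 dist 105.40378138000987 lat -25.55591122680432 tab [238.80821918 175.16438356] [234 172  11   7  73] 81.13827852690352 -0.31108080452451414
```

View pics/t5.png

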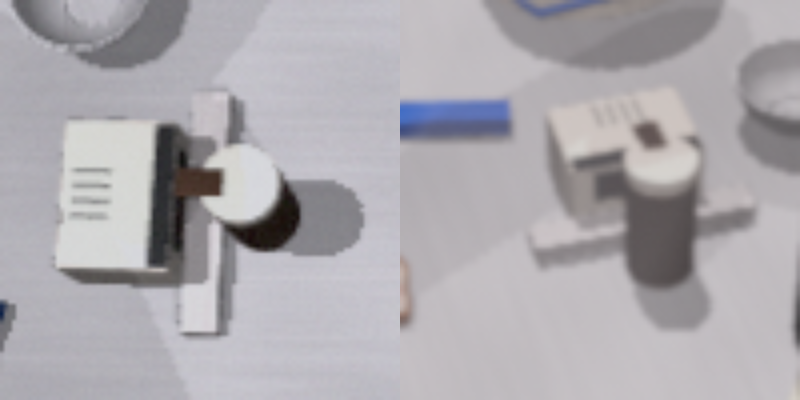

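The canister stands against the bar with its tab toward the window: lid centre at crop (241,183), tab at (200,181). The lid mask had leaked into the bright bench, so I'll tighten it and measure.

Run:
```python
from h import *; from meas import *
im=cv2.imread('pics/t5full.png')[:,:,::-1]
print(im[176,238:270].tolist()[::3])
tm,tc,st=bright(im,(232,248,168,184)); tw=plane('top',[tc],120)[0]
for th in (176,182,190):
    m,_,s=big(roi(im,238,265,162,190,lambda a:(a.min(2)>th)))
    c=max(cv2.findContours(m,0,1)[0],key=cv2.contourArea)[:,0]; (x,y),r=cv2.minEnclosingCircle(plane('top',c,120).astype(np.float32)); c=np.array([x,y]); d=tw-c
    print(th,c,r,'dist',(c-F)@N,'lat',(c-F)@T,'ang',np.arctan2(d[1],d[0])-(SA+np.pi/2))
```

```text
[[73, 54, 44], [72, 52, 44], [68, 48, 40], [211, 213, 209], [214, 214, 210], [213, 213, 219], [215, 215, 220], [176, 174, 174], [103, 99, 103], [132, 130, 136], [131, 130, 136]]
176 [557.86029053 172.66018677] 45.51506423950195 dist 63.750009121884716 lat 15.822951882261307 ang 0.4351194358307977
182 [558.05200195 172.14189148] 44.976749420166016 dist 64.26314530052913 lat 16.02807267251276 ang 0.43435838831411067
190 [545.9440918  167.79330444] 38.429561614990234 dist 68.92503279419834 lat 4.037305284267136 ang 0.1161863610300935
```

Run:
```python
from h import *; from meas import *
im=cv2.imread('pics/t5full.png')[:,:,::-1]
tm,tc,st=bright(im,(232,248,168,184)); tw=plane('top',[tc],120)[0]; print(tc,st)
for th in (197,202,206):
    m,_,s=big(cv2.morphologyEx(roi(im,238,265,162,190,lambda a:(a.min(2)>th)).astype(np.uint8),cv2.MORPH_OPEN,np.ones((3,3))))
    c=max(cv2.findContours(m,0,1)[0],key=cv2.contourArea)[:,0]; (x,y),r=cv2.minEnclosingCircle(plane('top',c,120).astype(np.float32)); c=np.array([x,y]); d=tw-c
    print(th,s,c,r,'dist',(c-F)@N,'lat',(c-F)@T,'ang',np.arctan2(d[1],d[0])-(SA+np.pi/2))
```

```text
[238.80821918 175.16438356] [234 172  11   7  73]
197 [242 166  17  19 236] [542.51599121 176.65715027] 28.694448471069336 dist 60.15330335364669 lat 0.3799293038821834 ang 0.034381252611888735
202 [243 167  16  18 218] [541.37677002 175.11621094] 28.605838775634766 dist 61.72333829047808 lat -0.7188469436173708 ang 4.86128682850584e-05
206 [243 167  16  18 213] [541.47131348 176.8735199 ] 27.66941261291504 dist 59.96416541454315 lat -0.6700203258637292 ang 0.0015865213927228616
```

Lid centre is about 60–62 mm from the face, within 1 mm laterally and within 2° of the window. All are in tolerance, and the robot is clear.

```bash
python3 -c "
from plant import bot
print(bot.close_job())"
```

```text
the job is handed in; nothing more can be done
None
```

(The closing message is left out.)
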